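# Restock the cylinder-carton lane, old stock to the front

### The job

Restock the lane of yellow lock-cylinder cartons so that the oldest sell first: draw the two old cartons forward, closed up against the clear front stop, and only then stand the new carton upright in the lane behind them, square across it like the others. The follower behind the row is braked; pinching its two red tabs together frees it, so slide it back to make room, and at the end close it up until the whole row is tight and its sprung plate is pressed about half-way in, then let go. Do not crush or topple the cartons, and leave the other things on the desk where they are.

Things in the scene. Friction and masses are not known exactly. Their poses are not given: they have to be found in the camera images.
- lane_front (a point): front of the stock lane, a grey sheet-steel tray fixed on the desk: point on the lane's floor (6 mm above the desk), mid-width, on the inner face of the clear front stop. x runs along the lane away from the stop, y across it to the left, z up. Inside 106 mm wide, 276 mm long, open above; above its floor the walls stand 41 mm (9 mm thick rims), the stop 42 mm, the rear wall 28 mm
- old_front: yellow carton with a blue band, 100 x 55 x 75 mm (its own x, y, z), 0.28 kg (0.2 to 0.38); origin at the centre of its underside; pinch it across the 55 mm (its y). Old stock, front one: stands in the lane with its 100 mm across the lane, at the start 10 to 25 mm short of the front stop
- old_rear: yellow carton with a blue band, 100 x 55 x 75 mm (its own x, y, z), 0.28 kg (0.2 to 0.38); origin at the centre of its underside; pinch it across the 55 mm (its y). Old stock, rear one: stands in the lane behind old_front, 100 mm across the lane, with a gap of 6 to 42 mm between them at the start
- new_carton: yellow carton with a blue band, 100 x 55 x 75 mm (its own x, y, z), 0.28 kg (0.2 to 0.38); origin at the centre of its underside; pinch it across the 55 mm (its y). The new stock: stands upright on the bare desk to the right of the lane, turned at random; either 100 x 75 mm side may face front in the lane
- grip (a point): point midway between the two red tabs of the follower (dark carriage across the lane behind the row), 90 mm above the lane floor, 38 mm behind the face of its free plate. The tabs stand left and right of it, 22 mm long along the lane, 73 to 107 mm above the floor; 61 mm over their outer faces when free, 47 mm pinched; pinch them across the lane. All but the tabs and levers is under 62 mm high
- follower (a joint): position of the follower along the lane, m: 0 foremost, 0.070 fully back. The face of its uncompressed sprung plate is 150 mm + this value behind the inner face of the front stop; at the start 0.018 to 0.035
- pad (a joint): how far the follower's sprung plate is pressed in, m: 0 free, 0.012 bottomed; spring 0.9 N per mm, so half-way is about 5.5 N. The plate is an aluminium sheet on the follower's front, 86 mm wide, from 8 to 62 mm above the lane floor
- tab_left (a joint): pinch of the left red tab, rad: 0 (to -0.02) free, 0.10 fully pinched. Free, the tabs' levers press brake shoes on the lane walls and hold the follower against about 40 N; with both pinched beyond about 0.03 (10 N a side) it slides with 1 to 2 N along the lane; it brakes again, without slipping back, where the tabs are let go
- tab_right (a joint): the same for the right red tab
- pink_bottle: pink bottle of hand cleaner, 68 x 68 x 130 mm; origin at the centre of its underside; bystander, leave alone
- oil_bottle: small cream oil bottle with a red nozzle, 42 x 42 x 122 mm; origin at the centre of its underside; bystander, leave alone
- cutter_block: beech block with spare cutters, 45 x 120 x 66 mm; origin at the centre of its underside; bystander, leave alone
- lock_cylinder: nickel lock cylinder, 17 x 71 x 33 mm; origin at the centre of its underside; bystander, leave alone
- key_red: key with a red cap, 31 x 65 x 9 mm; origin at the centre of its underside; bystander, leave alone
- padlock: brass padlock lying flat, 62 x 40 x 14 mm; origin at the centre of its underside; bystander, leave alone
- screwdriver: yellow screwdriver lying, 31 x 174 x 32 mm; origin at the centre of its underside; bystander, leave alone
- tape: roll of black tape lying flat, 58 x 56 x 19 mm; origin at the centre of its underside; bystander, leave alone
Mind the look-alikes: they are no part of the job. What is shaped like the old_rear but orange or turquoise is not meant.

How it is judged:
By the outcome, as a careful person would: the job done as asked, in the order asked, and still so for the second after the job is handed in, with the robot touching nothing.
It also fails if it takes over 70 s, if anything falls off the work surface, if the arm or the gripper's body presses on something with over 40 N, if the wrist force passes 120 N, or if a joint passes its speed limit or range.

### The arm

A 7-joint arm with a two-finger parallel gripper is mounted at the origin on a cart in front of the work surface, level with it; the furniture and walls round the work are solid. World frame = base frame: x ahead of the robot, y to its left, z up, the work surface at z = 0. Lengths are in m, angles in degrees, forces in N, time in s.
With the tool pointing down it reaches from about 0.425 to 0.875 m from the base axis. Payload 4.7 kg.
Tool frame: the origin (TCP) lies at the very end of the fingers, on their centre line; the grasp point (between the pads) lies env.hold_point_z behind it (env.hold_point_z is the distance from the TCP to the grasp point, in m); z points along the fingers, y is the line along which they close (so a half turn about z gives the same grasp; the last joint's range is limited). The gripper opens to 87 mm and grips with 3 to 60 N. Pads are 19 mm wide; open, the fingers measure 117 mm over their backs; the gripper's body (75 mm by 190 mm) begins 51 mm behind the grasp point.
Start: joints at [-68.119, 18.392, -4.016, 83.108, 1.295, 78.541, -3.26], TCP at [0.234, 0.607, 0.223] pointing down, gripper open.
Joint ranges: [-163.93, 163.93], [-17.29, 119.83], [-79.2, 71.16], [3.27, 140.29], [-89.18, 269.18], [5.43, 117.66], [-154.24, 154.24]. Speed limits (degrees/s): [147.25, 147.25, 180, 180, 180, 180, 180].

### API

Orientations are given as [roll, pitch, yaw] about the fixed x, y, z axes, in that order (R = Rz(yaw) Ry(pitch) Rx(roll)).
In Python, from cell import env gives the robot as it stands.
- The arm moves only by the shell command python3 -m jog 'ROWS' [FORCE]. ROWS is JSON, a list of rows, each an object with "dp": the shift along the tool's x, y, z in cm, a list of three; "twist": the turn about the tool's z in degrees; "fingers": the opening, from 0 (shut) to 1 (fully open). A call has 1 to 8 rows; each row is the pose to reach, as a shift and turn from the pose commanded when the call began, along the tool's axes at that moment; what a row does not reach only later rows make up. A row lasts 1/8 s, in which the tool goes at most 62.5 mm and 10.7 degrees, less where a joint would pass 70% of its speed; a pose out of reach is approached as far as the arm can. A call with a gripper value outside its range is refused whole. The fingers move at their own pace and stop on an object; FORCE is the grip in N (left out, the last holds). Time passes only in rows, so rows that repeat a pose let the fingers close. It gives the time, the measured TCP pose, the force, the opening and the grip force at its end, in the units of the state.
- env.get_obs(): the state, without advancing time (a new reading comes with each control period).
- env.read_camera(name): name is "side" or "top" or "wrist"; returns a dict with "pixels" (384x512x3 uint8, blue, green, red), "depth" (384x512 float32, m along the optical axis (not along the pixel's ray), 0 where there is no reading), "fx", "fy", "cx", "cy" (pixels), "k1" (the pictures are not rectified: a ray, as slopes to the right and down, at radius r is drawn at 1 + k1 r^2 times it, then the intrinsics apply), "rvec" (rotation vector, rad) and "tvec" (3), from world to camera coordinates, as OpenCV has them. Camera axes: x right, y down, z forward; pixel columns grow to the right and rows downward; lengths in m; the calibration is good to about 2 mm. A picture is of the moment at which its call begins.
- env.sign_off(): hands the job in; it is judged then, once.
The state is a dict: "time_s": time; "qpos": joint angles; "joint_velocities": joint speeds; "effort": joint torques, N m; "tool_pos": TCP position; "tool_rot": TCP orientation; "force": force on the tool from outside, world axes, zero at the start; "wrist_torque": the same for the moment, N m; "grip_width": finger opening in m; "grasp_force": force on a finger pad.
Only numpy, scipy, OpenCV 4.12 (cv2) and the standard library are available. Lean on these libraries where they do the work, as an engineer would, in place of code of your own. Each camera call takes 0.05 s, during which the arm holds its last target. There are 200 camera calls.

## Working session

There is one attempt and no reset: what is moved stays moved. The work goes in short steps, Python scripts to look and compute and a shell command to move; the robot and the scene stay as the last step left them, time stands still between calls to the robot, and variables do not carry over. Pictures are saved under pics/ and viewed, at most 10 in all, crops included, and the job is handed in when it is done.

```bash
mkdir -p pics; cat > h.py <<'E'
import numpy as np, cv2
from cell import env
from scipy.spatial.transform import Rotation as Ro
def cloud(c):
    d=c["depth"]; h,w=d.shape
    v,u=np.mgrid[0:h,0:w]
    K=np.array([[c["fx"],0,c["cx"]],[0,c["fy"],c["cy"]],[0,0,1.]])
    n=cv2.undistortPoints(np.stack([u,v],-1).reshape(-1,1,2).astype(float),K,np.array([c["k1"],0,0,0,0.])).reshape(h,w,2)
    P=np.dstack([n[...,0]*d,n[...,1]*d,d])
    R=cv2.Rodrigues(np.array(c["rvec"],float))[0]
    W=(P-np.array(c["tvec"]).ravel())@R
    W[d<=0]=np.nan
    return W
E
python3 - <<'E'
from h import *
for n in ("top","side"):
    c=env.read_camera(n); cv2.imwrite(f"pics/{n}0.png",cv2.resize(c["pixels"],(800,600)))
    np.savez(f"{n}0.npz",W=cloud(c),px=c["pixels"])
print(env.get_obs(),env.hold_point_z)
E
```

```text
{'time_s': 0.1, 'qpos': array([-68.11917964,  18.43537209,  -4.0145948 ,  83.16829619,
         1.29423963,  78.54256153,  -3.25889297]), 'joint_velocities': array([-0.09272173, -0.11137981, -0.01853727, -0.1223317 , -0.00800669,
        0.1190051 , -0.06822323]), 'effort': array([-1.02476392e-04, -4.92569768e+01, -4.05622758e-01, -3.13399851e+01,
       -6.40776032e-02,  3.94722121e-02,  7.98409428e-05]), 'tool_pos': array([0.23358024, 0.60603439, 0.22156106]), 'tool_rot': array([-1.79898959e+02,  5.12111103e-03,  1.58928854e+02]), 'force': array([-0.12977851,  0.40109011, -1.06201179]), 'wrist_torque': array([ 0.02214693, -0.02762431, -0.09126263]), 'grasp_force': 0.0, 'grip_width': 0.08678023561749024} 0.0187
```

View pics/top0.png

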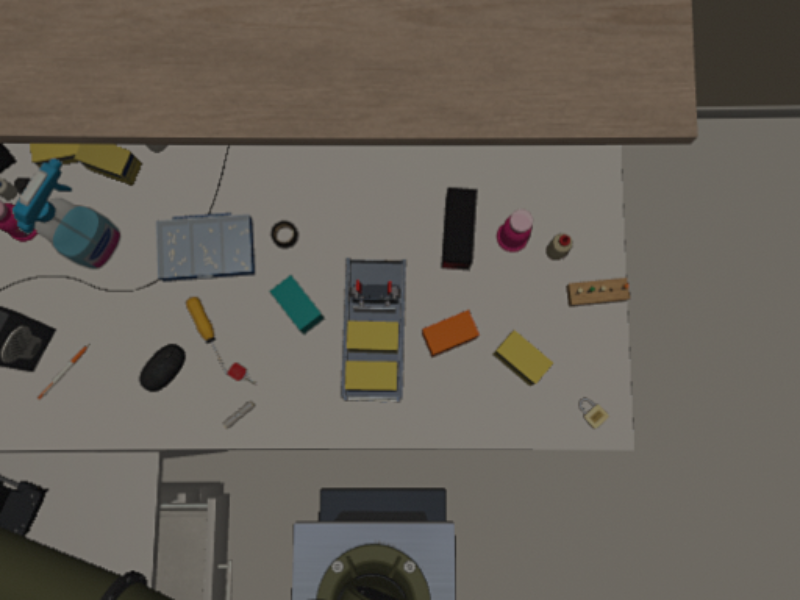

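View pics/side0.png

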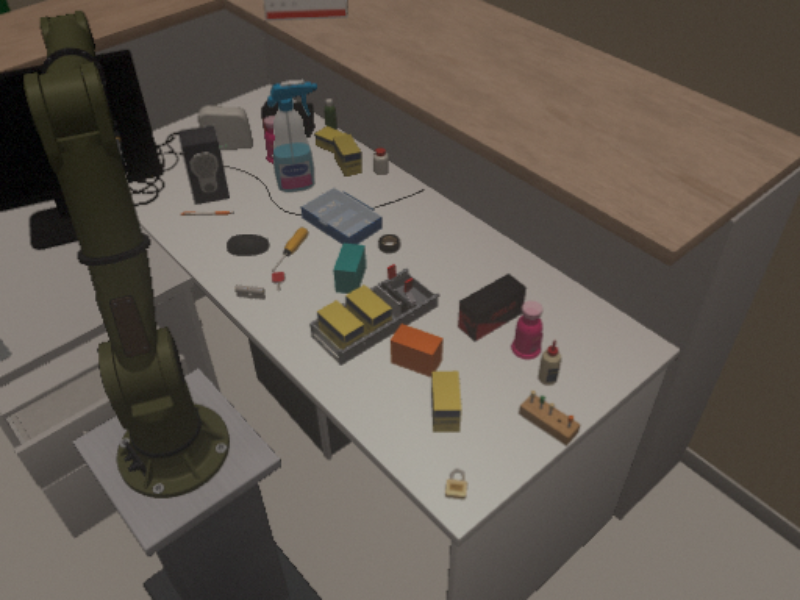

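Top view (800x600): the old front carton is at (372,376), old rear at (372,336) and the follower's red tabs at (360,288) and (391,288), with the lane's stop at the near end (372,400). New carton candidates are yellow/blue at (523,357), orange at (450,333), turquoise at (297,303), and yellow ones at the back left (55,152) and (107,160). By description I choose (523,357), which stands on the bare desk to the right of the lane.

```bash
python3 - <<'E'
from h import *
f=np.load("top0.npz");W=f["W"];px=f["px"]
cv2.imwrite("pics/crop.png",cv2.resize(px[155:265,205:365],(800,550),interpolation=cv2.INTER_CUBIC))
hsv=cv2.cvtColor(px,cv2.COLOR_BGR2HSV)
def rect(m,name):
    P=W[m]; P=P[~np.isnan(P[:,0])]
    r=cv2.minAreaRect((P[:,:2]*1000).astype(np.float32)); print(name,len(P),np.round(r[0],1),np.round(r[1],1),round(r[2],1),"z",np.round(np.percentile(P[:,2],[5,50,95]),4),"mean",np.round(P.mean(0),4))
yel=(abs(hsv[...,0].astype(int)-27)<8)&(hsv[...,1]>110)
n,l,s,c=cv2.connectedComponentsWithStats(yel.astype(np.uint8))
for i in range(1,n):
    if s[i,4]>150: print(np.round(c[i]*800/512)); rect((l==i)&(W[...,2]>.06),"yel")
red=((hsv[...,0]<6)|(hsv[...,0]>174))&(hsv[...,1]>150)&(hsv[...,2]>80)
n,l,s,c=cv2.connectedComponentsWithStats(red.astype(np.uint8))
for i in range(1,n):
    if s[i,4]>8: print(np.round(c[i]*800/512)); rect((l==i),"red")
# lane walls: points z 40-52mm around lane
m=(W[...,2]>.036)&(W[...,2]<.056); m[:160]=0;m[262:]=0;m[:,:212]=0;m[:,264:]=0
rect(m,"lane")
E
```

```text
[ 84. 154.]
yel 498 [850.8 497.7] [217.5  68.2] 61.1 z [0.0691 0.0746 0.0832] mean [0.8712 0.5418 0.0859]
[200. 317.]Traceback (most recent call last):
  File "<stdin>", line 11, in <module>
  File "<stdin>", line 7, in rect
    return _quantile_unchecked(
        a, q, axis, out, overwrite_input, method, keepdims, weights)
    return _ureduce(a,
                    func=_quantile_ureduce_func,
    ...<5 lines>...
                    overwrite_input=overwrite_input,
                    method=method)
    r = func(a, **kwargs)
    result = _quantile(arr,
                       quantiles=q,
    ...<2 lines>...
                       out=out,
                       weights=wgt)
    slices_having_nans = np.isnan(arr[-1, ...])
                                  ~~~^^^^^^^^^
IndexError: index -1 is out of bounds for axis 0 with size 0
```

View pics/crop.png

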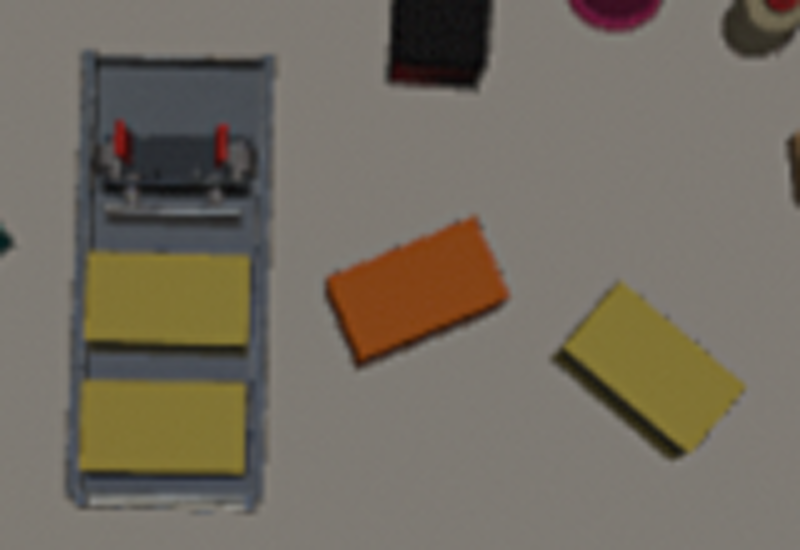

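The crop confirms it. In the lane are two yellow cartons at crop (165,425) and (168,298), with the tabs at (122,142) and (222,142). The new yellow carton is at (655,368), and the orange one at (418,290) is a decoy.

```bash
cat >> h.py <<'E'
def rect(P,name):
    P=P[~np.isnan(P[:,0])]
    if len(P)<5: return
    r=cv2.minAreaRect((P[:,:2]*1000).astype(np.float32)); b=cv2.boxPoints(r); 
    print(name,len(P),"c",np.round(r[0],1),"size",np.round(r[1],1),"ang",round(r[2],1),"z",np.round(np.percentile(P[:,2]*1000,[5,50,95]),1),"x",np.round(np.percentile(P[:,0]*1000,[1,99]),1),"y",np.round(np.percentile(P[:,1]*1000,[1,99]),1))
def comps(mask,W,name,amin):
    n,l,s,c=cv2.connectedComponentsWithStats(mask.astype(np.uint8))
    for i in range(1,n):
        if s[i,4]>=amin: rect(W[l==i],name+str(np.round(c[i]).astype(int)))
def masks(px):
    h=cv2.cvtColor(px,cv2.COLOR_BGR2HSV).astype(int)
    return (abs(h[...,0]-27)<8)&(h[...,1]>110), ((h[...,0]<6)|(h[...,0]>174))&(h[...,1]>130)&(h[...,2]>70)
E
python3 - <<'E'
from h import *
f=np.load("top0.npz");W=f["W"];px=f["px"]
y,r=masks(px); Z=W[...,2]
comps(y&(Z>.065)&(Z<.1)&(W[...,1]<.3),W,"yel",150)
comps(r&(W[...,1]<.2)&(Z>.07),W,"red",4)
m=(Z>.038)&(Z<.055); m[:160]=0;m[262:]=0;m[:,:212]=0;m[:,264:]=0
rect(W[m],"lane")
f=np.load("side0.npz");W=f["W"];px=f["px"]
y,r=masks(px); Z=W[...,2]
comps(y&(Z>.065)&(Z<.1)&(abs(W[...,1])<.3),W,"syel",50)
comps(r&(abs(W[...,1])<.1)&(Z>.07),W,"sred",4)
rect(W[(Z>.038)&(Z<.055)&(abs(W[...,1])<.09)&(W[...,0]<.8)],"slane")
E
```

```text
yel[238 215] 588 c [512.1   2. ] size [99.1 55.5] ang 88.2 z [75.3 81.1 86.7] x [485.2 538.3] y [-46.8  50.7]
yel[335 228] 586 c [ 471.4 -294.3] size [98.  54.8] ang 49.4 z [69.6 75.4 81.1] x [426.1 517. ] y [-341.6 -246.2]
yel[237 240] 596 c [434.1   4.8] size [97.8 55. ] ang 90.0 z [75.4 81.2 86.8] x [406.8 461.1] y [-44.  53.]
red[361 153] 28 c [ 699.3 -374.9] size [19.6 17.2] ang 45.6 z [ 88.7  92.5 105.5] x [691.  709.7] y [-385.  -366.6]
red[229 182] 13 c [605.9  30.1] size [19.7  3.3] ang 1.3 z [109.7 114.3 117.7] x [596.2 615.4] y [28.3 31.8]
red[249 183] 16 c [604.2 -31.6] size [19.6  6.4] ang 1.3 z [ 96.2 108.5 113.8] x [594.5 613.9] y [-34.7 -28.3]
lane 641 c [5.305e+02 5.000e-01] size [122.7 284.2] ang 88.6 z [40.1 46.9 53.2] x [390.2 670. ] y [-62.   63.3]
syel[236 193] 312 c [510.3   2. ] size [102.8  56.6] ang 88.6 z [76.  80.6 84.7] x [482.6 537.7] y [-46.1  50.1]
syel[218 203] 330 c [432.9   2.2] size [100.   58.6] ang 87.6 z [76.3 80.8 84.8] x [405.2 459.9] y [-45.6  52.3]
syel[284 245] 230 c [ 477.2 -286. ] size [76.3 50.9] ang 47.2 z [70.3 74.2 78.5] x [436.3 514.4] y [-299.3 -246.2]
sred[250 173] 21 c [600.5  28.6] size [ 9.5 14.8] ang 86.3 z [ 87.6 103.1 112.9] x [592.9 607.9] y [23.6 32.9]
sred[261 179] 6 c [603.9 -31.8] size [21.5  8.5] ang 15.8 z [107.6 113.5 117.1] x [592.7 613.4] y [-38.7 -27.1]
slane 897 c [288.8  -6. ] size [771.8 141.2] ang 1.7 z [39.1 46.3 53.9] x [-89.3 665.4] y [-75.5  60.5]
```

```bash
cat >> h.py <<'E'
def go(x,y,z,yaw):
    o=env.get_obs(); a=np.array(o["tool_rot"]); R=Ro.from_euler("xyz",a,degrees=True).as_matrix()
    d=R.T@(np.array([x,y,z])-o["tool_pos"])*100
    t=-((yaw-a[2]+180)%360-180)
    print("t",round(o["time_s"],2),"tcp",np.round(np.array(o["tool_pos"])*1000,1),"rot",np.round(a,1),"F",np.round(o["force"],1),"w",round(o["grip_width"]*1000,1),"j7",round(o["qpos"][6],1)," -> dp",np.round(d,2),"twist",round(t,1))
E
python3 -m jog '[{"dp":[-56.5,-43.3,2],"twist":-20,"fingers":1},{"dp":[-56.5,-43.3,2],"twist":-20,"fingers":1},{"dp":[-56.5,-43.3,2],"twist":-20,"fingers":1},{"dp":[-56.5,-43.3,2],"twist":-20,"fingers":1},{"dp":[-56.5,-43.3,2],"twist":-20,"fingers":1},{"dp":[-56.5,-43.3,2],"twist":-20,"fingers":1},{"dp":[-56.5,-43.3,2],"twist":-20,"fingers":1},{"dp":[-56.5,-43.3,2],"twist":-20,"fingers":1}]'
python3 -c "
from h import *
go(.6045,-.001,.2,178.6)"
```

```text
time_s: 1.1
tool_pos: [0.4952, 0.1783, 0.2084]
tool_rot: [180.0, 0.0, 178.9]
force: [0.8, 1.5, -0.3]
grip_width: 0.0871
grasp_force: 0.0
t 1.1 tcp [495.2 178.3 208.4] rot [180.    0.  178.9] F [ 0.8  1.5 -0.3] w 87.1 j7 67.1  -> dp [-11.26 -17.73   0.83] twist 0.3
```

```bash
python3 -m jog '[{"dp":[-11.2,-17.7,2.8],"twist":0,"fingers":1},{"dp":[-11.2,-17.7,2.8],"twist":0,"fingers":1},{"dp":[-11.2,-17.7,2.8],"twist":0,"fingers":1},{"dp":[-11.2,-17.7,2.8],"twist":0,"fingers":1},{"dp":[-11.2,-17.7,2.8],"twist":0,"fingers":1}]'
python3 - <<'E'
from h import *
c=env.read_camera("wrist");W=cloud(c);px=c["pixels"];cv2.imwrite("pics/w1.png",px)
y,r=masks(px);Z=W[...,2]
comps(y&(Z>.065)&(Z<.1),W,"yel",150)
comps(r&(Z>.07),W,"red",10)
np.savez("w1.npz",W=W,px=px)
go(.6045,-.001,.077,178.6)
E
```

```text
time_s: 1.72
tool_pos: [0.6032, -0.0016, 0.1795]
tool_rot: [-179.9, -0.1, 178.7]
force: [-0.1, 0.1, 0.7]
grip_width: 0.0869
grasp_force: 0.0
yel[259  69] 10796 c [513.1   3.1] size [100.3  55.2] ang 88.2 z [80.  81.1 82.3] x [486.  540.3] y [-45.4  52. ]
red[298 200] 477 c [605.7  30. ] size [ 9.  21.4] ang 89.8 z [ 88.6 110.7 113.9] x [595.2 615.9] y [25.7 34.3]
red[217 201] 420 c [604.5 -29.2] size [ 8.2 21.9] ang 86.4 z [ 89.4 111.6 113.9] x [593.8 614.7] y [-33.6 -25.4]
t 1.77 tcp [602.9   0.9 179.8] rot [ 1.800e+02 -1.000e-01  1.788e+02] F [-0.1  0.7 -0.2] w 87.2 j7 91.0  -> dp [-0.18 -0.18 10.28] twist 0.2
```

View pics/w1.png

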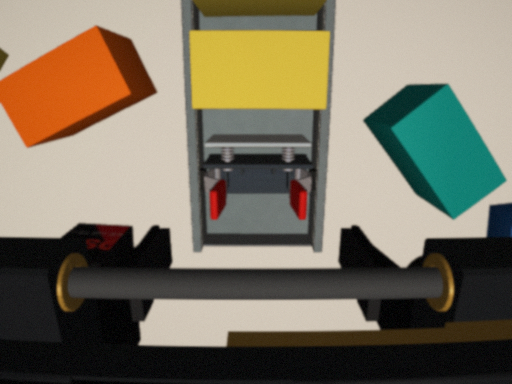

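The wrist view shows the lane head-on, with red tabs at (217,201) and (298,200), the plate at (257,142) and the rear old carton at (259,69). The tool is aligned, so I descend and pinch.

```bash
python3 -m jog '[{"dp":[-0.2,0,5],"twist":0,"fingers":1},{"dp":[-0.2,0,10.2],"twist":0,"fingers":1},{"dp":[-0.2,0,10.2],"twist":0,"fingers":0.4},{"dp":[-0.2,0,10.2],"twist":0,"fingers":0.4},{"dp":[-0.2,0,10.2],"twist":0,"fingers":0.4}]' 30
python3 - <<'E'
from h import *
go(.652,-.001,.077,178.6)
f=np.load("w1.npz");W=f["W"];Z=W[...,2]
for lo,hi,n in((.044,.050,"rim"),(.0605,.07,"plate"),(.03,.036,"rear"),(.0045,.0075,"floor")):
    m=(Z>lo)&(Z<hi)&(abs(W[...,1])<.075)&(W[...,0]<.72)
    comps(m,W,n,60)
E
```

```text
time_s: 2.4
tool_pos: [0.6071, 0.0005, 0.0812]
tool_rot: [-180.0, 0.3, 178.9]
force: [0.8, -2.5, -2.2]
grip_width: 0.0644
grasp_force: 6.8
t 2.4 tcp [6.071e+02 5.000e-01 8.120e+01] rot [-180.     0.3  178.9] F [ 0.8 -2.5 -2.2] w 64.4 j7 92.9  -> dp [-4.5  -0.07  0.44] twist 0.3
rim[191 127] 2266 c [565.1 -55.2] size [  9.6 217.8] ang 88.8 z [45.  47.  48.2] x [457.7 670.7] y [-61.2 -49.1]
rim[324 135] 2089 c [567.6  57.9] size [  9.7 217.7] ang 88.4 z [45.  46.9 48.1] x [460.5 673.6] y [52.  64.4]
rim[261   5] 219 c [462.3   6.6] size [95.9  1. ] ang 89.2 z [44.2 47.  49.8] x [461.6 463.4] y [-39.2  53.7]
rim[256 160] 71 c [5.867e+02 5.000e-01] size [47.   0.7] ang 88.4 z [44.6 46.1 49.7] x [585.9 587.3] y [-22.9  23.3]
plate[250   1] 263 c [462.7   4.6] size [97.9  1. ] ang 89.3 z [60.8 63.9 67.4] x [461.8 463.3] y [-43.1  51.6]
plate[258 144] 628 c [569.1   1.6] size [85.3  3.8] ang 88.7 z [62.1 67.6 69. ] x [566.6 571.5] y [-40.   42.6]
plate[257 166] 542 c [5.884e+02 3.000e-01] size [91.6  4.2] ang 88.4 z [60.9 61.9 63.1] x [585.8 591. ] y [-44.5  45.3]
rear[227  10] 82 c [462.2 
[... 374 characters left out ...]
.3] x [566.4 568.4] y [-38.6  41.4]
rear[263 241] 440 c [667.4   9.7] size [ 49.9 118.6] ang 25.7 z [30.4 33.3 35. ] x [622.9 675.5] y [-52.5  52.2]
floor[259  23] 1568 c [466.2   3.8] size [106.4  16.9] ang 87.4 z [5.  6.1 7.2] x [460.2 475.2] y [-48.5  56.3]
floor[255 123] 2893 c [570.6   0.9] size [106.4  52.3] ang 88.2 z [5.  6.1 7.1] x [544.5 586.9] y [-51.3  53.7]
floor[258 150] 332 c [584.6   0.7] size [53.   6.4] ang 88.8 z [4.9 6.2 7.1] x [581.1 588.2] y [-23.7  25.2]
floor[303 151] 147 c [588.9  43.7] size [19.8 15.2] ang 86.9 z [4.9 6.1 7.1] x [582.4 595.4] y [35.4 53.7]
floor[256 215] 3282 c [650.6  -1.2] size [106.6  46.5] ang 88.6 z [5.  6.1 7.1] x [629.6 673.4] y [-53.6  51.4]
```

```bash
python3 -m jog '[{"dp":[0,0,0.2],"twist":0,"fingers":0.4},{"dp":[0,0,0.2],"twist":0,"fingers":0.4},{"dp":[0,0,0.2],"twist":0,"fingers":0.4}]' 30
python3 -c "
from h import *
go(.653,-.0015,.077,178.6)"
```

```text
time_s: 2.78
tool_pos: [0.6078, 0.0003, 0.0797]
tool_rot: [-180.0, 0.3, 178.9]
force: [0.2, -2.0, 6.8]
grip_width: 0.0473
grasp_force: 30.0
t 2.77 tcp [6.078e+02 3.000e-01 7.970e+01] rot [-180.     0.3  178.9] F [ 0.2 -2.   6.8] w 47.3 j7 93.0  -> dp [-4.52 -0.1   0.3 ] twist 0.3
```

```bash
python3 -m jog '[{"dp":[-1,0,-0.2],"twist":0,"fingers":0.4},{"dp":[-2.2,0,-0.2],"twist":0,"fingers":0.4},{"dp":[-3.5,-0.1,-0.2],"twist":0,"fingers":0.4},{"dp":[-4.7,-0.1,-0.2],"twist":0,"fingers":0.4},{"dp":[-4.7,-0.1,-0.2],"twist":0,"fingers":0.4}]' 30
python3 -c "
from h import *
go(.5625,.001,.048,178.6)"
```

```text
time_s: 3.4
tool_pos: [0.6553, -0.0008, 0.0798]
tool_rot: [-180.0, 0.2, 178.9]
force: [1.2, -1.0, 6.0]
grip_width: 0.0472
grasp_force: 30.0
t 3.4 tcp [655.3  -0.8  79.8] rot [-180.     0.2  178.9] F [ 1.2 -1.   6. ] w 47.2 j7 94.2  -> dp [9.29 0.01 3.14] twist 0.3
```

```bash
python3 -m jog '[{"dp":[0,0,0],"twist":0,"fingers":1},{"dp":[0,0,0],"twist":0,"fingers":1},{"dp":[0,0,-5.5],"twist":0,"fingers":1},{"dp":[4.5,0,-5.5],"twist":0,"fingers":0.4},{"dp":[9.3,0,-5.5],"twist":0,"fingers":0.4},{"dp":[9.3,0,-3],"twist":0,"fingers":0.4},{"dp":[9.3,0,-3],"twist":0,"fingers":0.4}]' 30
python3 - <<'E'
from h import *
c=env.read_camera("wrist");W=cloud(c);px=c["pixels"]
y,r=masks(px);Z=W[...,2]
comps(y&(Z>.065)&(Z<.1),W,"yel",150)
comps(r&(Z>.07),W,"red",10)
go(.5625,.0015,.042,178.6)
E
```

```text
time_s: 4.28
tool_pos: [0.5584, 0.0021, 0.1073]
tool_rot: [179.9, -0.1, 179.0]
force: [0.8, 0.3, 0.3]
grip_width: 0.0449
grasp_force: 0.0
yel[257  26] 10499 c [450.2   5.2] size [100.3  25.6] ang 89.0 z [79.  81.1 82.3] x [438.  462.8] y [-43.3  53.9]
yel[256 145] 17707 c [513.3   3.2] size [100.8  55.5] ang 88.5 z [80.  81.1 82.2] x [485.8 540. ] y [-45.2  52. ]
t 4.33 tcp [559.5   1.8 108.2] rot [180.  -0. 179.] F [1.4 0.5 0.5] w 41.5 j7 90.7  -> dp [-0.3  -0.02  6.62] twist 0.4
```

```bash
python3 -m jog '[{"dp":[-0.3,0,3.5],"twist":0,"fingers":0.4},{"dp":[-0.3,0,6.6],"twist":0.4,"fingers":0.4},{"dp":[0.7,0,6.6],"twist":0.4,"fingers":0.4},{"dp":[1.5,0,6.6],"twist":0.4,"fingers":0.4},{"dp":[2.3,0,6.6],"twist":0.4,"fingers":0.4},{"dp":[3.0,0,6.6],"twist":0.4,"fingers":0.4},{"dp":[3.5,0,6.6],"twist":0.4,"fingers":0.4}]' 30
python3 -c "
from h import *
go(.517,.0025,.042,178.6)"
```

```text
time_s: 5.2
tool_pos: [0.5251, 0.0017, 0.0435]
tool_rot: [180.0, 0.2, 178.5]
force: [4.4, 0.0, 0.1]
grip_width: 0.0352
grasp_force: 2.1
t 5.2 tcp [525.1   1.7  43.5] rot [180.    0.2 178.5] F [4.4 0.  0.1] w 35.2 j7 90.7  -> dp [0.81 0.06 0.15] twist -0.1
```

```bash
python3 -m jog '[{"dp":[0.3,0,0.1],"twist":0,"fingers":0.4},{"dp":[0.55,0,0.1],"twist":0,"fingers":0.4},{"dp":[0.75,0,0.1],"twist":0,"fingers":0.4},{"dp":[0.75,0,0.1],"twist":0,"fingers":0.4}]' 30
python3 -c "
from h import *
go(.517,.0025,.042,178.6)"
```

```text
time_s: 5.7
tool_pos: [0.5196, 0.002, 0.0434]
tool_rot: [180.0, 0.4, 178.5]
force: [6.7, -0.8, 3.9]
grip_width: 0.0351
grasp_force: 2.7
t 5.7 tcp [519.6   2.   43.4] rot [180.    0.4 178.5] F [ 6.7 -0.8  3.9] w 35.1 j7 90.4  -> dp [0.27 0.05 0.14] twist -0.1
```

```bash
python3 -m jog '[{"dp":[0.2,0,0],"twist":0,"fingers":0.4},{"dp":[0.35,0,0],"twist":0,"fingers":0.4},{"dp":[0.35,0,0],"twist":0,"fingers":0.4}]' 30
python3 -c "
from h import *
go(.517,.0025,.042,178.6)"
```

```text
time_s: 6.08
tool_pos: [0.5164, 0.002, 0.0434]
tool_rot: [180.0, 0.4, 178.5]
force: [6.1, -0.5, 4.7]
grip_width: 0.0349
grasp_force: 3.0
t 6.08 tcp [516.4   2.   43.4] rot [180.    0.4 178.5] F [ 6.1 -0.5  4.7] w 34.9 j7 90.2  -> dp [-0.06  0.05  0.14] twist -0.1
```

Still sliding; continue until the force rises.

```bash
python3 -m jog '[{"dp":[0.15,0,0],"twist":0,"fingers":0.4},{"dp":[0.3,0,0],"twist":0,"fingers":0.4},{"dp":[0.3,0,0],"twist":0,"fingers":0.4}]' 30
python3 -c "
from h import *
go(.517,.0025,.042,178.6)
c=env.read_camera('wrist');W=cloud(c);y,r=masks(c['pixels']);Z=W[...,2]
comps(y&(Z>.065)&(Z<.1),W,'yel',150)"
```

```text
time_s: 6.45
tool_pos: [0.5163, 0.0021, 0.0441]
tool_rot: [180.0, 0.7, 178.5]
force: [12.5, 0.1, -0.3]
grip_width: 0.0344
grasp_force: 6.3
t 6.45 tcp [516.3   2.1  44.1] rot [180.    0.7 178.5] F [12.5  0.1 -0.3] w 34.4 j7 90.1  -> dp [-0.06  0.04  0.21] twist -0.1
yel[258 122] 68752 c [462.3   4.8] size [100.4 105.2] ang 88.5 z [80.4 81.5 82.5] x [411.1 503.5] y [-43.3  53.4]
```

```bash
python3 -m jog '[{"dp":[-1.2,0,0],"twist":0,"fingers":0.4},{"dp":[-1.2,0,-6],"twist":0,"fingers":0.4},{"dp":[-1.2,0,-12],"twist":0,"fingers":1},{"dp":[3.6,-29.5,-14],"twist":129,"fingers":1},{"dp":[3.6,-29.5,-14],"twist":129,"fingers":1},{"dp":[3.6,-29.5,-14],"twist":129,"fingers":1},{"dp":[3.6,-29.5,-14],"twist":129,"fingers":1},{"dp":[3.6,-29.5,-14],"twist":129,"fingers":1}]' 20
python3 -c "
from h import *
go(.472,-.292,.18,49.4)"
```

```text
time_s: 7.5
tool_pos: [0.4646, -0.294, 0.1812]
tool_rot: [-179.9, -0.1, 124.4]
force: [1.3, -0.0, -0.2]
grip_width: 0.0838
grasp_force: 0.0
t 7.5 tcp [ 464.6 -294.   181.2] rot [-1.799e+02 -1.000e-01  1.244e+02] F [ 1.3 -0.  -0.2] w 83.8 j7 69.4  -> dp [-0.26  0.72  0.11] twist 75.0
```

```bash
python3 -m jog '[{"dp":[-0.3,0.7,0],"twist":75,"fingers":1},{"dp":[-0.3,0.7,0],"twist":75,"fingers":1},{"dp":[-0.3,0.7,0],"twist":75,"fingers":1},{"dp":[-0.3,0.7,0],"twist":75,"fingers":1},{"dp":[-0.3,0.7,0],"twist":75,"fingers":1},{"dp":[-0.3,0.7,0],"twist":75,"fingers":1},{"dp":[-0.3,0.7,0],"twist":75,"fingers":1},{"dp":[-0.3,0.7,0],"twist":75,"fingers":1}]' 20
python3 - <<'E'
from h import *
c=env.read_camera("wrist");W=cloud(c);px=c["pixels"];cv2.imwrite("pics/w2.png",px)
y,r=masks(px);Z=W[...,2]
comps(y&(Z>.065)&(Z<.1),W,"yel",150)
go(.472,-.292,.046,49.4)
E
```

```text
time_s: 8.5
tool_pos: [0.4733, -0.2898, 0.1807]
tool_rot: [-179.8, 0.0, 49.9]
force: [-0.7, 0.2, 0.0]
grip_width: 0.0869
grasp_force: 0.0
yel[257 188] 7915 c [ 472.4 -294.2] size [100.3  54.6] ang 49.1 z [74.  75.2 76.3] x [427.7 519.2] y [-341.2 -244.8]
t 8.55 tcp [ 473.5 -289.9  180.9] rot [-179.9    0.    50. ] F [-0.2  0.4  0.5] w 87.0 j7 -3.6  -> dp [-0.25  0.05 13.49] twist 0.6
```

View pics/w2.png

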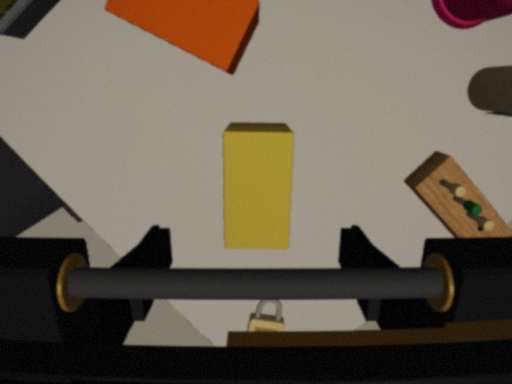

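The wrist picture shows the chosen yellow carton at (257,188) between the fingers and square to them, with the orange decoy well clear at (190,30). I descend and grip.

```bash
python3 -m jog '[{"dp":[-0.4,0.2,6],"twist":0.8,"fingers":1},{"dp":[-0.4,0.2,11.5],"twist":0.8,"fingers":1},{"dp":[-0.4,0.2,13.5],"twist":0.8,"fingers":1},{"dp":[-0.4,0.2,13.5],"twist":0.8,"fingers":0.55},{"dp":[-0.4,0.2,13.5],"twist":0.8,"fingers":0.55},{"dp":[-0.4,0.2,13.5],"twist":0.8,"fingers":0.55},{"dp":[-0.4,0.2,13.5],"twist":0.8,"fingers":0.55}]' 20
python3 -c "
from h import *
go(.472,-.292,.046,49.4)"
```

```text
time_s: 9.43
tool_pos: [0.4733, -0.2944, 0.0476]
tool_rot: [-180.0, -0.1, 49.0]
force: [-2.2, 2.3, 2.4]
grip_width: 0.0551
grasp_force: 1.7
t 9.43 tcp [ 473.3 -294.4   47.6] rot [-1.8e+02 -1.0e-01  4.9e+01] F [-2.2  2.3  2.4] w 55.1 j7 2.8  -> dp [ 0.09 -0.25  0.16] twist -0.4
```

```bash
python3 -m jog '[{"dp":[0,0,0],"twist":0,"fingers":0.5},{"dp":[0,0,0],"twist":0,"fingers":0.5},{"dp":[0,0,-4],"twist":0,"fingers":0.5},{"dp":[0,0,-8],"twist":0,"fingers":0.5},{"dp":[0,0,-12],"twist":0,"fingers":0.5},{"dp":[0,0,-12],"twist":0,"fingers":0.5}]' 25
python3 -c "
from h import *
go(.560,.0015,.165,88.6)"
```

```text
time_s: 10.18
tool_pos: [0.4749, -0.296, 0.1694]
tool_rot: [179.7, -0.2, 49.0]
force: [0.7, -0.1, -4.5]
grip_width: 0.0548
grasp_force: 25.0
t 10.18 tcp [ 474.9 -296.   169.4] rot [179.7  -0.2  49. ] F [ 0.7 -0.1 -4.5] w 54.8 j7 -3.2  -> dp [ 28.04 -13.09   0.44] twist -39.6
```

```bash
python3 -m jog '[{"dp":[4,-1.9,0],"twist":-5,"fingers":0.5},{"dp":[8,-3.8,0],"twist":-11,"fingers":0.5},{"dp":[12,-5.7,0],"twist":-17,"fingers":0.5},{"dp":[16,-7.6,0],"twist":-23,"fingers":0.5},{"dp":[20,-9.4,0],"twist":-29,"fingers":0.5},{"dp":[24,-11.2,0],"twist":-35,"fingers":0.5},{"dp":[28,-13.1,0],"twist":-39.6,"fingers":0.5},{"dp":[28,-13.1,0],"twist":-39.6,"fingers":0.5}]' 25
python3 - <<'E'
from h import *
go(.560,.0015,.0545,88.6)
for n in("wrist","top"):
    c=env.read_camera(n);W=cloud(c);px=c["pixels"]
    if n=="wrist":cv2.imwrite("pics/w3.png",px)
    y,r=masks(px);Z=W[...,2]
    comps(y&(abs(W[...,1])<.15)&(Z>.07),W,n+" yel",60)
    comps(r&(Z>.07)&(abs(W[...,1])<.1)&(W[...,0]<.75),W,n+" red",5)
go(.560,.0015,.0545,88.6)
E
```

```text
time_s: 11.18
tool_pos: [0.558, 0.0086, 0.165]
tool_rot: [-179.9, -0.1, 89.1]
force: [-0.5, 0.5, -2.9]
grip_width: 0.0546
grasp_force: 25.0
t 11.18 tcp [558.    8.6 165. ] rot [-1.799e+02 -1.000e-01  8.910e+01] F [-0.5  0.5 -2.9] w 54.6 j7 0.9  -> dp [-0.72  0.23 11.04] twist 0.5
wrist yel[188 197] 32216 c [494.1   6.5] size [197.  102.6] ang 0.9 z [ 80.3 158.5 193.4] x [400.  585.6] y [-31.2  58. ]
wrist yel[254 316] 4035 c [558.3   6.4] size [58.9 54.9] ang 89.7 z [191.7 192.7 260.9] x [531.8 584.9] y [-22.4  35. ]
wrist red[395 175] 279 c [650.4  31. ] size [20.8  6.1] ang 0.8 z [110.6 112.8 113.9] x [640.3 660.5] y [28.  33.9]
wrist red[365 241] 32 c [642.4 -26.2] size [5.3 1.3] ang 17.0 z [83.6 88.6 95.1] x [639.9 644.8] y [-27.5 -25.3]
top yel[250 195] 137 c [535.8 -37.6] size [95.2 14.4] ang 0.2 z [178.  193.1 544.5] x [490.3 582.5] y [-44.8 -30.4]
top yel[249 236] 346 c [437.  -31.3] size [ 28.3 129. ] ang 88.0 z [ 75.9  81.7 595.8] x [379.2 500.7] y [-46.9 -16.8]
t 11.28 tcp [557.5   3.  165.5] rot [-1.799e+02  1.000e-01  8.870e+01] F [-0.3 -1.5 -3.2] w 54.8 j7 0.9  -> dp [-0.13  0.27 11.1 ] twist 0.1
```

View pics/w3.png

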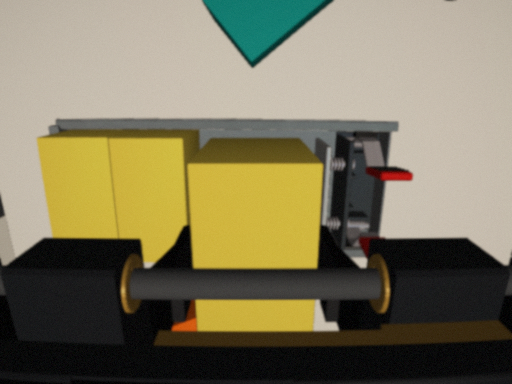

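The held carton is upright at (255,230), the old pair is tight together at (120,195), and the tabs are at (390,173) and (370,243). The gap between the row and the plate is free, so I check lateral centring before lowering.

```bash
python3 - <<'E'
from h import *
c=env.read_camera("wrist");W=cloud(c);y,r=masks(c["pixels"]);Z=W[...,2]
rect(W[y&(Z>.19)&(Z<.2)],"held top")
rect(W[y&(Z>.078)&(Z<.084)],"old tops")
m=(Z>.044)&(Z<.050)&(abs(W[...,1])<.075)&(W[...,0]<.72)&(W[...,0]>.3); comps(m,W,"rim",100)
o=(Z>.005)&(Z<.0075)&(abs(W[...,1])<.06)&(W[...,0]<.63)&(W[...,0]>.5);rect(W[o],"floor")
go(.5575,.0015,.0545,88.6)
E
```

```text
held top 17636 c [557.5  11.8] size [81.2 75.3] ang 88.8 z [192. 193. 194.] x [531.6 585.6] y [-27.1  52. ]
old tops 15643 c [451.5   5.2] size [100.1 110.7] ang 88.2 z [80.1 81.2 82.3] x [398.5 506.2] y [-39.1  54.4]
rim[227 117] 3728 c [533.3  58.3] size [ 11. 286.] ang 88.6 z [45.4 46.9 48.3] x [397.5 672.9] y [52.4 65.7]
rim[352 245] 231 c [643.5 -57. ] size [28.3  9.1] ang 0.0 z [44.5 46.9 48.2] x [629.9 656.5] y [-61.4 -52.6]
floor 2050 c [568.4  -0.6] size [101.9 124.2] ang 88.8 z [5.2 6.2 7.2] x [508.  629.6] y [-15.2  51. ]
t 11.32 tcp [557.4   1.8 165.8] rot [-1.799e+02  1.000e-01  8.860e+01] F [-0.1 -1.1 -2.3] w 55.1 j7 0.9  -> dp [-0.02  0.02 11.13] twist -0.0
```

```bash
python3 -m jog '[{"dp":[-0.1,0,3],"twist":0,"fingers":0.5},{"dp":[-0.1,0,6],"twist":0,"fingers":0.5},{"dp":[-0.1,0,6.6],"twist":0,"fingers":0.5},{"dp":[-0.1,0,7.2],"twist":0,"fingers":0.5},{"dp":[-0.1,0,7.8],"twist":0,"fingers":0.5},{"dp":[-0.1,0,7.8],"twist":0,"fingers":0.5}]' 25
python3 -c "
from h import *
go(.5575,.0008,.0545,88.6)"
```

```text
time_s: 12.08
tool_pos: [0.558, 0.0015, 0.0887]
tool_rot: [180.0, -0.0, 88.6]
force: [-0.1, -0.1, -3.4]
grip_width: 0.055
grasp_force: 25.0
t 12.07 tcp [558.    1.5  88.7] rot [180.   -0.   88.6] F [-0.1 -0.1 -3.4] w 55.0 j7 3.5  -> dp [-0.07 -0.05  3.42] twist 0.0
```

```bash
python3 -m jog '[{"dp":[0,0,0.8],"twist":0,"fingers":0.5},{"dp":[0,0,1.6],"twist":0,"fingers":0.5},{"dp":[0,0,2.3],"twist":0,"fingers":0.5},{"dp":[0,0,2.9],"twist":0,"fingers":0.5},{"dp":[0,0,3.3],"twist":0,"fingers":0.5},{"dp":[0,0,3.4],"twist":0,"fingers":0.5},{"dp":[0,0,3.4],"twist":0,"fingers":0.5}]' 25
python3 -c "
from h import *
go(.5575,.0008,.0536,88.6)"
```

```text
time_s: 12.95
tool_pos: [0.558, 0.0015, 0.0546]
tool_rot: [180.0, -0.0, 88.6]
force: [0.7, 0.1, -3.0]
grip_width: 0.055
grasp_force: 25.0
t 12.95 tcp [558.    1.5  54.6] rot [180.   -0.   88.6] F [ 0.7  0.1 -3. ] w 55.0 j7 4.9  -> dp [-0.07 -0.05  0.1 ] twist 0.0
```

```bash
python3 -m jog '[{"dp":[0,0,0.1],"twist":0,"fingers":0.5},{"dp":[0,0,0.1],"twist":0,"fingers":0.72},{"dp":[0,0,0.1],"twist":0,"fingers":0.72},{"dp":[0,0,-2],"twist":0,"fingers":0.72},{"dp":[0,0,-7],"twist":0,"fingers":0.72},{"dp":[0,0,-12],"twist":0,"fingers":0.72}]' 25
python3 - <<'E'
from h import *
c=env.read_camera("wrist");W=cloud(c);px=c["pixels"];cv2.imwrite("pics/w4.png",px)
y,r=masks(px);Z=W[...,2]
comps(y&(Z>.077)&(Z<.085),W,"yel",60)
comps(r&(Z>.07)&(abs(W[...,1])<.1)&(W[...,0]<.75),W,"red",5)
go(.6505,-.0005,.13,178.6)
E
```

```text
time_s: 13.7
tool_pos: [0.5578, 0.0013, 0.1761]
tool_rot: [180.0, 0.0, 88.6]
force: [0.7, 0.2, -0.3]
grip_width: 0.0629
grasp_force: 0.0
yel[120 182] 15384 c [451.6   5.5] size [100.1 110.8] ang 88.6 z [80.1 81.2 82.3] x [398.5 506.3] y [-40.6  54.5]
yel[255 188] 8525 c [558.5   1. ] size [99.1 55.1] ang 88.6 z [80.1 81.2 82.3] x [531.8 585.8] y [-47.  50.]
red[389 160] 251 c [650.2  31.1] size [21.   5.7] ang 1.6 z [111.4 112.8 113.9] x [640.1 660.5] y [28.2 33.7]
red[373 234] 552 c [621.3  -2.4] size [17.5 88.9] ang 45.4 z [ 84.  100.4 113.4] x [638.8 658. ] y [-33.2 -25.8]
t 13.75 tcp [561.9   1.2 183.5] rot [179.4  -0.2  88.6] F [2.9 0.5 4.6] w 62.4 j7 0.7  -> dp [0.03 8.8  5.44] twist -90.0
```

View pics/w4.png

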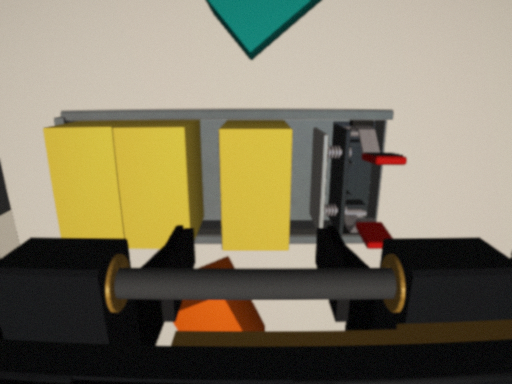

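The new carton stands upright and square at (255,185), the old pair is tight at (125,185), and the tabs are at (385,158) and (375,234). Next I go to the tabs.

```bash
python3 -m jog '[{"dp":[0,4,0],"twist":-90,"fingers":1},{"dp":[0,9.2,0],"twist":-90,"fingers":1},{"dp":[0,9.2,0],"twist":-90,"fingers":1},{"dp":[0,9.2,0],"twist":-90,"fingers":1},{"dp":[0,9.2,0],"twist":-90,"fingers":1},{"dp":[0,9.2,0],"twist":-90,"fingers":1},{"dp":[0,9.2,0],"twist":-90,"fingers":1},{"dp":[0,9.2,0],"twist":-90,"fingers":1}]' 30
python3 -m jog '[{"dp":[0,0,0],"twist":-6,"fingers":1},{"dp":[0,0,0],"twist":-6,"fingers":1},{"dp":[0,0,0],"twist":-6,"fingers":1}]' 30
python3 -c "
from h import *
go(.6503,-.0005,.079,178.6)"
```

```text
time_s: 14.75
tool_pos: [0.6501, -0.0008, 0.1747]
tool_rot: [180.0, 0.0, 174.9]
force: [-0.6, -0.5, -0.7]
grip_width: 0.0871
grasp_force: 0.0
time_s: 15.12
tool_pos: [0.6499, -0.0009, 0.1746]
tool_rot: [180.0, 0.0, -179.6]
force: [-0.2, 0.6, 0.8]
grip_width: 0.087
grasp_force: 0.0
t 15.12 tcp [649.9  -0.9 174.6] rot [ 180.     0.  -179.6] F [-0.2  0.6  0.8] w 87.0 j7 93.7  -> dp [-0.03  0.04  9.56] twist 1.8
```

```bash
python3 -m jog '[{"dp":[0,0,5],"twist":1.8,"fingers":1},{"dp":[0,0,9.5],"twist":1.8,"fingers":1},{"dp":[0,0,9.5],"twist":1.8,"fingers":0.4},{"dp":[0,0,9.5],"twist":1.8,"fingers":0.4},{"dp":[0,0,9.5],"twist":1.8,"fingers":0.4},{"dp":[0,0,9.5],"twist":1.8,"fingers":0.4},{"dp":[0,0,9.5],"twist":1.8,"fingers":0.4},{"dp":[0,0,9.5],"twist":1.8,"fingers":0.4}]' 30
python3 -c "
from h import *
go(.600,.0007,.079,178.6)"
```

```text
time_s: 16.12
tool_pos: [0.6508, -0.0007, 0.0808]
tool_rot: [180.0, 0.1, 178.8]
force: [-0.5, 0.8, 4.6]
grip_width: 0.047
grasp_force: 30.0
t 16.12 tcp [650.8  -0.7  80.8] rot [1.800e+02 1.000e-01 1.788e+02] F [-0.5  0.8  4.6] w 47.0 j7 93.4  -> dp [5.08 0.03 0.17] twist 0.2
```

```bash
python3 -m jog '[{"dp":[0.7,0,0],"twist":0,"fingers":0.4},{"dp":[1.4,0,0],"twist":0,"fingers":0.4},{"dp":[2.1,0.1,0],"twist":0,"fingers":0.4},{"dp":[2.7,0.1,0],"twist":0,"fingers":0.4},{"dp":[3.3,0.1,0],"twist":0,"fingers":0.4},{"dp":[3.9,0.1,0],"twist":0,"fingers":0.4},{"dp":[4.5,0.1,0],"twist":0,"fingers":0.4},{"dp":[4.5,0.1,0],"twist":0,"fingers":0.4}]' 30
python3 -c "
from h import *
go(.5945,.0007,.079,178.6)"
```

```text
time_s: 17.12
tool_pos: [0.6052, 0.0004, 0.0807]
tool_rot: [-180.0, 0.1, 178.7]
force: [0.8, -1.7, 7.2]
grip_width: 0.0472
grasp_force: 30.0
t 17.12 tcp [6.052e+02 4.000e-01 8.070e+01] rot [-1.800e+02  1.000e-01  1.787e+02] F [ 0.8 -1.7  7.2] w 47.2 j7 92.2  -> dp [1.07 0.   0.17] twist 0.1
```

```bash
python3 -m jog '[{"dp":[0.3,0,0],"twist":0,"fingers":0.4},{"dp":[0.6,0,0],"twist":0,"fingers":0.4},{"dp":[0.6,0,0],"twist":0,"fingers":0.4}]' 30
python3 -m jog '[{"dp":[0.2,0,0],"twist":0,"fingers":0.4},{"dp":[0.3,0,0],"twist":0,"fingers":0.4},{"dp":[0.3,0,0],"twist":0,"fingers":0.4}]' 30
python3 - <<'E'
from h import *
go(.5945,.0007,.079,178.6)
c=env.read_camera("wrist");W=cloud(c);px=c["pixels"]
y,r=masks(px);Z=W[...,2]
comps(y&(Z>.077)&(Z<.085),W,"yel",60)
comps((Z>.0605)&(Z<.07)&(abs(W[...,1])<.05)&(W[...,0]>.5)&(W[...,0]<.7),W,"plate",60)
E
```

```text
time_s: 17.5
tool_pos: [0.5996, 0.0006, 0.0807]
tool_rot: [-180.0, 0.1, 178.7]
force: [1.6, -2.2, 6.7]
grip_width: 0.0475
grasp_force: 30.0
time_s: 17.88
tool_pos: [0.5972, 0.0006, 0.0807]
tool_rot: [-180.0, 0.2, 178.7]
force: [3.6, -2.6, 5.5]
grip_width: 0.0473
grasp_force: 30.0
t 17.88 tcp [597.2   0.6  80.7] rot [-180.     0.2  178.7] F [ 3.6 -2.6  5.5] w 47.3 j7 91.9  -> dp [ 0.27 -0.    0.17] twist 0.1
yel[254  86] 38008 c [522.    2.2] size [101.1  79. ] ang 88.7 z [80.  81.2 82.2] x [483.7 560. ] y [-46.7  50.6]
plate[217 176] 156 c [564.2 -15.8] size [49.2  1.4] ang 88.9 z [66.3 67.6 68.7] x [563.2 565.1] y [-39.5   8. ]
plate[302 176] 64 c [565.3  26.3] size [32.9  0.6] ang 88.8 z [67.1 67.8 68.8] x [564.9 565.8] y [10.2 42.5]
plate[254 198] 1212 c [578.7   1.1] size [91.1  4.6] ang 88.6 z [60.8 61.9 63. ] x [576.  581.5] y [-43.5  45.6]
plate[201 221] 173 c [591.6 -27.8] size [14.1  7.6] ang 88.7 z [61.  64.4 68.7] x [587.9 594.5] y [-34.5 -21.5]
plate[308 221] 183 c [592.9  29.2] size [14.4  7. ] ang 87.6 z [61.  64.4 68.3] x [589.4 595.7] y [23. 36.]
```

```bash
python3 -m jog '[{"dp":[0.15,0,0],"twist":0,"fingers":0.4},{"dp":[0.25,0,0],"twist":0,"fingers":0.4},{"dp":[0.25,0,0],"twist":0,"fingers":0.4},{"dp":[0.25,0,0],"twist":0,"fingers":0.4}]' 30
python3 - <<'E'
from h import *
go(.5945,.0007,.079,178.6)
c=env.read_camera("wrist");W=cloud(c);px=c["pixels"]
y,r=masks(px);Z=W[...,2]
comps(y&(Z>.077)&(Z<.085),W,"yel",60)
comps((Z>.0605)&(Z<.07)&(abs(W[...,1])<.05)&(W[...,0]>.5)&(W[...,0]<.7),W,"plate",60)
E
```

```text
time_s: 18.42
tool_pos: [0.5952, 0.0007, 0.0808]
tool_rot: [-180.0, 0.3, 178.7]
force: [4.8, -1.6, 4.6]
grip_width: 0.0473
grasp_force: 30.0
t 18.43 tcp [595.2   0.7  80.8] rot [-180.     0.3  178.7] F [ 4.8 -1.6  4.6] w 47.3 j7 91.9  -> dp [ 0.07 -0.    0.18] twist 0.1
yel[254  87] 38814 c [521.1   2.2] size [101.3  81. ] ang 88.7 z [80.  81.1 82.2] x [481.8 559.9] y [-46.6  50.7]
plate[209 179] 69 c [563.9 -22.7] size [35.9  0.7] ang 89.0 z [66.9 67.9 68.8] x [563.3 564.3] y [-40.3  -5.2]
plate[254 198] 1202 c [576.7   1.2] size [91.1  4.6] ang 88.7 z [60.8 62.  63. ] x [574.  579.4] y [-43.5  45.9]
plate[201 221] 173 c [589.7 -27.8] size [14.1  7.3] ang 87.8 z [61.  64.4 68.8] x [586.1 592.7] y [-34.6 -21.6]
plate[308 221] 177 c [590.8  29. ] size [14.7  7.4] ang 82.4 z [61.  64.4 68.6] x [587.4 593.8] y [23.  36.2]
```

```bash
python3 -m jog '[{"dp":[0.1,0,0],"twist":0,"fingers":0.4},{"dp":[0.1,0,0],"twist":0,"fingers":0.4},{"dp":[0.1,0,0],"twist":0,"fingers":0.4}]' 30
python3 -m jog '[{"dp":[0,0,0],"twist":0,"fingers":1},{"dp":[0,0,0],"twist":0,"fingers":1},{"dp":[0,0,0],"twist":0,"fingers":1},{"dp":[0,0,-5],"twist":0,"fingers":1},{"dp":[0,0,-10],"twist":0,"fingers":1},{"dp":[-4,0,-12],"twist":0,"fingers":1},{"dp":[-4,0,-12],"twist":0,"fingers":1}]' 30
python3 - <<'E'
from h import *
c=env.read_camera("wrist");W=cloud(c);px=c["pixels"];cv2.imwrite("pics/w5.png",px)
y,r=masks(px);Z=W[...,2]
comps(y&(Z>.077)&(Z<.085),W,"yel",60)
comps(r&(Z>.07)&(abs(W[...,1])<.1)&(W[...,0]<.75),W,"red",5)
comps((Z>.0605)&(Z<.07)&(abs(W[...,1])<.05)&(W[...,0]>.5)&(W[...,0]<.7),W,"plate",20)
go(.6,0,.2,178.6)
E
```

```text
time_s: 18.85
tool_pos: [0.5945, 0.0007, 0.0808]
tool_rot: [-180.0, 0.3, 178.7]
force: [5.6, -1.9, 5.0]
grip_width: 0.0473
grasp_force: 30.0
time_s: 19.73
tool_pos: [0.6333, 0.0013, 0.1998]
tool_rot: [180.0, 0.0, 178.8]
force: [-0.2, 0.2, -1.3]
grip_width: 0.0868
grasp_force: 0.0
yel[252  46] 12219 c [526.1   1.9] size [102.3  69.3] ang 88.8 z [79.9 81.2 82.4] x [492.2 560. ] y [-47.3  50.4]
red[213 139] 366 c [592.3 -29.2] size [ 7.7 21.6] ang 89.3 z [ 91.9 111.9 113.7] x [581.7 602.5] y [-32.9 -25.5]
red[292 139] 423 c [593.7  30.4] size [ 8.9 21.3] ang 87.7 z [ 89.5 111.6 113.9] x [583.1 603.9] y [26.1 34.5]
plate[253  97] 443 c [563.2   1.2] size [84.9  3.4] ang 88.8 z [66.6 67.9 69.1] x [560.8 565.7] y [-40.1  43.1]
plate[253 112] 498 c [575.9   1. ] size [90.9  3.6] ang 88.8 z [60.8 62.  63.2] x [573.4 578.4] y [-43.5  45.3]
t 19.77 tcp [631.4   1.1 198.3] rot [-180.    -0.2  178.8] F [ 0.5  0.5 -0.6] w 86.9 j7 91.3  -> dp [ 3.14 -0.17 -0.16] twist 0.2
```

View pics/w5.png

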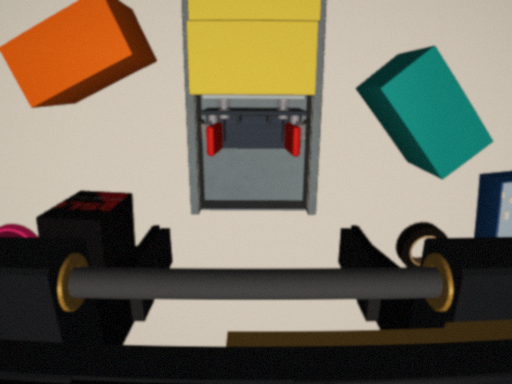

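The row is tight against the plate at (252,97) and the tabs at (213,139) and (292,139) are released. The plate-to-carriage gap went from 19.3 mm to 12.7 mm, so the plate is pressed in about 6 mm, roughly half-way. I hand it in.

```bash
python3 -c "
from cell import env
print(env.sign_off())"
```

```text
the job is handed in; nothing more can be done
None
```

The job is handed in after about 20 s of robot time, with no verdict returned: the old cartons are against the front stop, the new one stands square behind them, and the follower is braked with its plate pressed in about 6 mm.

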